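# Lock the sliding stop of a drilling jig with its lever bolt

## Robot

A 7-joint arm with a two-finger parallel gripper is mounted at the origin on a cart in front of the work surface, level with it; the furniture and walls round the work are solid. World frame = base frame: x ahead of the robot, y to its left, z up, the work surface at z = 0. Lengths are in mm, angles in rad, forces in N, time in s.
With the tool pointing down it reaches from about 425 to 875 mm from the base axis. Payload 4.7 kg.
Tool frame: the origin (TCP) lies at the very end of the fingers, on their centre line; the grasp point (between the pads) lies 19 mm behind it; z points along the fingers, y is the line along which they close (so a half turn about z gives the same grasp; the last joint's range is limited). The gripper opens to 87 mm and grips with 3 to 60 N. Pads are 19 mm wide; open, the fingers measure 117 mm over their backs; the gripper's body (75 mm by 190 mm) begins 51 mm behind the grasp point.
Start: joints at [-1.121, 0.321, -0.07, 1.45, 0.023, 1.371, -0.057], TCP at [274.417, 589.255, 222.587] pointing down, gripper open.
Joint ranges: [-2.86, 2.86], [-0.3, 2.09], [-1.38, 1.24], [0.06, 2.45], [-1.56, 4.7], [0.09, 2.05], [-2.69, 2.69]. Speed limits (rad/s): [2.57, 2.57, 3.14, 3.14, 3.14, 3.14, 3.14].

## Interface

Orientations are given as a unit quaternion [w, x, y, z].
In Python, from rig import env gives the robot as it stands.
- The arm moves only by the tool move_arm, never from a script. Its argument "moves" is a list that holds one entry, the list of rows, each a list of 6 numbers: the shift along the tool's x, y, z in mm, then the turn, a rotation vector about the tool's x, y, z in rad. In form: [[[tx, ty, tz, rx, ry, rz], ...]]. A call has 1 to 10 rows; each row is the pose to reach, as a shift and turn from the pose commanded when the call began, along the tool's axes at that moment; what a row does not reach only later rows make up. A row lasts 1/10 s, in which the tool goes at most 50 mm and 8.59 degrees, less where a joint would pass 70% of its speed; a pose out of reach is approached as far as the arm can. A call with a gripper value outside its range is refused whole. "hand" is the finger opening in mm, from 0 to 87, set as the call begins (left out, the last holds). The fingers move at their own pace and stop on an object; the grip force is fixed at half the most. Time passes only in rows, so rows that repeat a pose let the fingers close. It gives the time, the measured TCP pose, the force and the opening at its end, in the units of the state.
- env.get_obs(): the state, without advancing time (a new reading comes with each control period).
- env.read_camera(name): name is "side" or "top" or "wrist"; returns the picture (480x640x3 uint8, red, green, blue); there is no depth.
- env.get_calibration(name): a dict with "K" (3x3 intrinsics, pixels), "world_from_camera" (4x4, takes a point from camera to world coordinates). Camera axes: x right, y down, z forward; pixel columns grow to the right and rows downward; lengths in mm; the calibration is good to about 2 mm. The wrist camera is an equidistant fisheye: a pixel r from the principal point sees the ray r / f radians off the axis. A picture is of the moment at which its call begins: read the wrist's pose just before it. get_calibration takes no time and is no camera call; for the wrist camera it gives the pose at the moment of the call.
- env.close_job(): hands the job in, once; it reports no verdict.
The state is a dict: "time_s": time; "joint_positions": joint angles; "qvel": joint speeds; "effort": joint torques, N m; "eef_pos": TCP position; "tool_rot": TCP orientation; "contact_force": force on the tool from outside, world axes, zero at the start; "moment": the same for the moment, N m; "opening": finger opening in mm.
Only numpy, scipy, OpenCV 4.12 (cv2) and the standard library are available. Lean on these libraries where they do the work, as an engineer would, in place of code of your own. Each camera call takes 0.05 s, during which the arm holds its last target. There are 200 camera calls.

## Task

Lock the pine block into the drilling jig: slide the aluminium stop along its rails by its blue tab, gently, until the block is trapped between the stop and the dark end fence. Then, with the red lever still standing up, turn the lever bolt clockwise until its collar is just snug on the stop (finger-tight, no more), and fold the lever fully down so that it clamps the stop firmly. Leave the other things on the bench alone.

Things in the scene. Friction and masses are not known exactly. Their poses are not given: they have to be found in the camera images.
- jig: drilling jig fixed on the bench: plywood base 170 x 360 x 18 mm. Origin at bench height under the jig; x points across it (away from the robot, give or take its yaw), y along it to the left; base top at z = 18 mm. Dark back fence beside the block (face at x = 33.5 mm) with a steel drill guide on it that reaches over the block (z = 65 to 86 mm). Low steel rails (to z = 25 mm) guide the stop along y
- end_fence (a point): middle of the foot of the dark wooden end fence's face (x = 0, y = -150 mm on the jig, at the base's top; fence top 46 mm higher); axes as the jig's
- bolt_axis (a point): where the lever bolt's fixed upright axis meets the top face of the base (x = 0, y = 62 mm, z = 18 mm on the jig); axes as the jig's
- block_centre (a point): centre of the pine block, 62 mm (x) x 120 mm (along the jig's y) x 38 mm high, 0.14 kg, lying loose on the base. When it touches the end fence this centre is at y = -90 mm on the jig
- stop_face (a point): foot of the stop's face that meets the block, 4 mm over the base. The stop is a loose slotted aluminium plate between the rails, 64 mm wide, 150 mm long (to +y of this face), 8 mm thick, 0.45 kg, with a 34 mm high upright at this end; the bolt passes through its slot. At y = -30 mm on the jig when the block is trapped. Slides at 3 N, with the block at 4 N
- stop_tab (a point): middle of the stop's blue upturned tab at its left end, 18 mm over the base: 44 mm wide (x), 10 mm thick (y), from the plate's top (8 mm over the base) to 28 mm over the base; its outer face is 5 mm to +y of this point. Push it towards -y
- bolt (a joint): turn of the lever bolt, rad; grows clockwise seen from above, which screws it in (6 mm a turn). Shows where the lever faces, not how far in the bolt is: at the start its steel collar (39 mm wide, sprung) is 0.8 to 4.3 mm above the stop. Turns at 0.05 N m while free; with the collar on the stop 0.1 to 0.2 N m is just snug, then about +0.3 N m per rad. Stays where it is left
- lever (a joint): fold of the red lever, rad: 0 = upright in line with the bolt, 1.55 = fully down, level. A cam under it squeezes the collar down 1.6 mm as it folds: 0.2 N m at first, 0.3 N m at the end; it stays where it is left. At bolt = 0 it folds towards the jig's +x and its broad faces look along x; both turn with the bolt. It folds only one way, away from its face with the black inlay
- lever_root (a point): middle of the upright lever's root on the bolt's axis (its height given here is nominal and fixed on the jig; the true one is up to 4 mm higher or 2 mm lower, as the bolt is screwed). The lever's pivot. The lever is 24 mm wide, 12 mm thick and reaches 70 mm from here, tip slimmer from 54 mm on. Axes as the jig's. Take it by its broad faces from above to turn the bolt
- pliers: blue-handled pliers on the bench, 67 x 181 x 15 mm, not part of the job; origin at the centre of the underside
- screwdriver: yellow screwdriver on the bench, 30 x 197 x 30 mm, not part of the job; origin at the centre of the underside
- tape_measure: yellow tape measure on the bench, 37 x 83 x 68 mm, not part of the job; origin at the centre of the underside
- c_clamp: blue G-clamp lying on the bench, 148 x 105 x 25 mm, not part of the job; origin at the centre of the underside
There are look-alikes about, which are no part of the job. Of the things that look like the part that bears stop_face, the larger one is meant.

How it is judged:
By the outcome, as a careful person would: the job done as asked, in the order asked, and still so for the second after the job is handed in, with the robot touching nothing.
It also fails if it takes over 72 s, if anything falls off the work surface, if the arm or the gripper's body presses on something with over 40 N, if the wrist force passes 120 N, or if a joint passes its speed limit or range.

## Working session

There is one attempt and no reset: what is moved stays moved. The work goes in short steps, Python scripts to look and compute and a tool call to move; the robot and the scene stay as the last step left them, time stands still between calls to the robot, and variables do not carry over. Pictures are saved under pics/ and viewed, on a budget of 10 in all, crops included, one or two more only if the job needs it, and the job is handed in when it is done.

Besides the shell and the picture viewer there is one more tool, called after "Request:" as a command line: name --argument value ..., lists and objects as JSON in quotes. move_arm: Moves the arm, as the interface text tells. Its arguments: {"type":"object","properties":{"moves":{"type":"array","items":{"type":"array","items":{"type":"array","items":{"type":"number"}}}},"hand":{"type":"number"}},"required":["moves"]}

```bash
ls; mkdir -p pics; python3 - <<'E'
from rig import env
import cv2,json
o=env.get_obs(); print({k:o[k] for k in('time_s','eef_pos','tool_rot','contact_force','opening')})
for n in('top','side'):
    im=env.read_camera(n); cv2.imwrite(f'pics/{n}0.png',im[:,:,::-1])
    c=env.get_calibration(n); print(n,c)
E
```

```text
pics
{'time_s': 0.0, 'eef_pos': array([274.21061353, 588.74692178, 221.47493326]), 'tool_rot': array([-1.48698631e-04,  2.16177364e-01,  9.76353670e-01, -9.14042538e-04]), 'contact_force': array([-0.72271421,  0.02172456, -0.03745941]), 'opening': 86.93443907850552}
top {'K': array([[443.80829787,   0.        , 328.73699091],
       [  0.        , 443.80829787, 234.15306093],
       [  0.        ,   0.        ,   1.        ]]), 'world_from_camera': array([[ 2.02089965e-02, -9.89247997e-01,  1.44844732e-01,
         3.12247968e+02],
       [-9.99748959e-01, -2.13968757e-02, -6.64776165e-03,
         1.00369107e+01],
       [ 9.67550963e-03, -1.44674026e-01, -9.89432065e-01,
         1.28337700e+03],
       [ 0.00000000e+00,  0.00000000e+00,  0.00000000e+00,
         1.00000000e+00]])}
side {'K': array([[545.32981879,   0.        , 318.57092061],
       [  0.        , 545.32981879, 241.32302676],
       [  0.        ,   0.        ,   1.        ]]), 'world_from_camera': array([[-4.27064945e-01, -4.41442849e-01,  7.89141143e-01,
        -6.21285500e+02],
       [-9.04209729e-01,  2.12840110e-01, -3.70275376e-01,
         5.22592946e+02],
       [-4.50547098e-03, -8.71680732e-01, -4.90053469e-01,
         7.77873197e+02],
       [ 0.00000000e+00,  0.00000000e+00,  0.00000000e+00,
         1.00000000e+00]])}
```

View pics/top0.png

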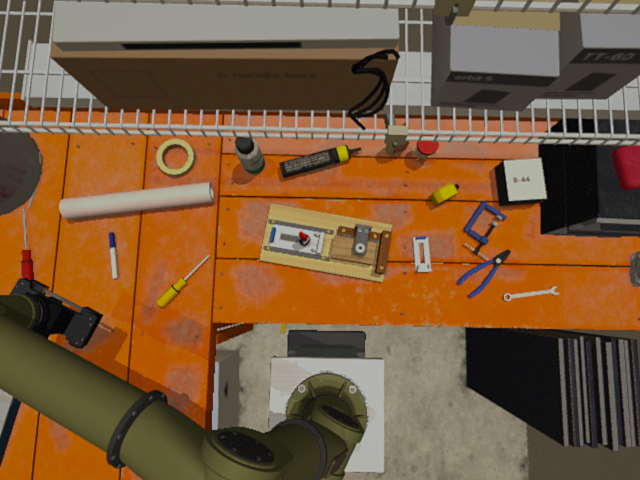

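View pics/side0.png

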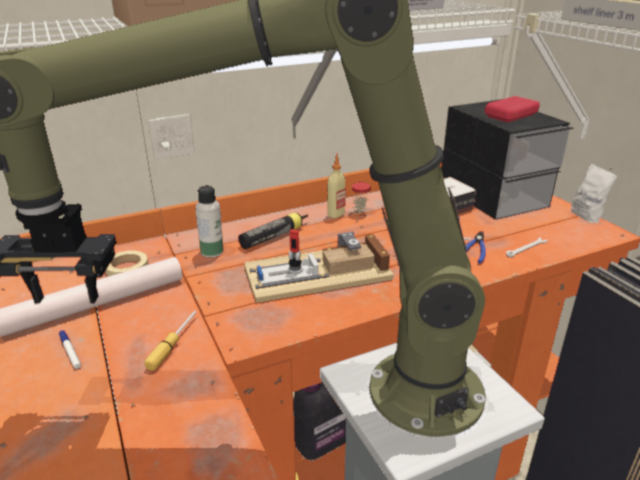

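The top view shows the jig at about (263–392, 205–280), the blue tab at about (273,238), the red lever at (304,238), the block at (352,245) and the end fence at (383,253). The two stop-like parts are the plate in the jig at (297,238), which is larger and has the bolt through it, and a loose smaller plate at (422,254). The one in the jig fits the description. I'll enlarge both in one crop to confirm.

```bash
python3 - <<'E'
import cv2,numpy as np
t=cv2.imread('pics/top0.png')[195:290,250:450]; s=cv2.imread('pics/side0.png')[220:310,235:435]
im=np.vstack([cv2.resize(a,None,fx=3.2,fy=3.2,interpolation=cv2.INTER_CUBIC) for a in(t,s)])
print(im.shape); cv2.imwrite('pics/crop0.png',im)
E
```

```text
(592, 640, 3)
```

View pics/crop0.png

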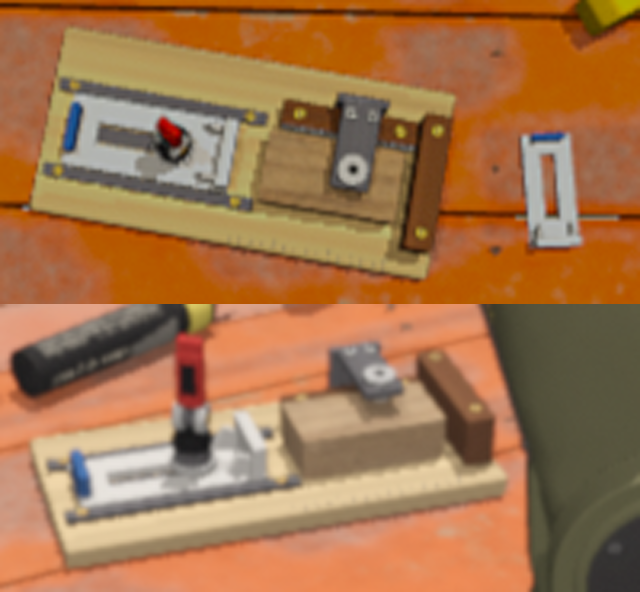

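The crop confirms the larger plate in the jig, with the bolt through its slot. The lever's black inlay faces the robot, so it folds roughly towards jig +x. Next I'll measure the jig pose, tab and lever.

```bash
cat > h.py <<'E'
import numpy as np,cv2
from scipy.spatial.transform import Rotation as R
from rig import env
def ray(n,uv,c=None):
    c=c or env.get_calibration(n); K=c['K']; T=c['world_from_camera']
    x=(uv[0]-K[0,2])/K[0,0]; y=(uv[1]-K[1,2])/K[1,1]
    if n=='wrist':
        r=np.hypot(x,y); s=np.sin(r)/max(r,1e-9); d=np.array([x*s,y*s,np.cos(r)])
    else: d=np.array([x,y,1.])
    d=T[:3,:3]@d; return T[:3,3],d/np.linalg.norm(d)
def plane(n,uv,z,c=None):
    o,d=ray(n,uv,c); return o+d*(z-o[2])/d[2]
def tri(a,b):
    (o1,d1),(o2,d2)=a,b
    s=np.linalg.lstsq(np.c_[d1,-d2],o2-o1,rcond=None)[0]
    p,q=o1+s[0]*d1,o2+s[1]*d2; return (p+q)/2,np.linalg.norm(p-q)
def blobs(im,lo,hi,box,mn=4):
    x0,y0,x1,y1=box; h=cv2.cvtColor(im[y0:y1,x0:x1],cv2.COLOR_RGB2HSV)
    m=cv2.inRange(h,np.array(lo),np.array(hi)); n,l,s,c=cv2.connectedComponentsWithStats(m)
    return m,[(c[i]+[x0,y0],s[i]+[x0,y0,0,0,0]) for i in range(1,n) if s[i,4]>=mn]
E
python3 - <<'E'
from h import *
t=cv2.imread('pics/top0.png')[:,:,::-1].copy(); s=cv2.imread('pics/side0.png')[:,:,::-1].copy()
# base corners: FL(+x,+y), FR(+x,-y), NR(-x,-y), NL(-x,+y)
px=np.array([[68,28],[455,95],[425,278],[30,208]])/3.2+[250,195]
px=cv2.cornerSubPix(cv2.cvtColor(t,cv2.COLOR_RGB2GRAY),px.astype(np.float32)[:,None],(3,3),(-1,-1),(3,50,.01))[:,0]
print(px)
w=np.array([plane('top',p,18)[:2] for p in px]); print(w.round(1))
j=np.array([[85,180],[85,-180],[-85,-180],[-85,180]])
c=w.mean(0); H=(j.T@(w-c)); yaw=np.arctan2(H[0,1]-H[1,0],H[0,0]+H[1,1]); Rm=np.array([[np.cos(yaw),-np.sin(yaw)],[np.sin(yaw),np.cos(yaw)]])
print('centre',c,'yaw',yaw,'resid',(w-c-j@Rm.T).round(1).tolist())
def J(p): return np.r_[Rm.T@(p[:2]-c),p[2]].round(1)
bt=blobs(t,(100,120,40),(125,255,255),(262,220,285,255)); bs=blobs(s,(100,120,40),(125,255,255),(245,255,275,290))
print('blue',bt[1],bs[1])
a=max(bt[1],key=lambda z:z[1][4])[0]; b=max(bs[1],key=lambda z:z[1][4])[0]
p,e=tri(ray('top',a),ray('side',b)); print('tab',p,e,'jig',J(p), 'top@40', J(plane('top',a,44)))
for im,n,box in((t,'top',(285,220,325,255)),(s,'side',(280,225,305,265))):
    m,l=blobs(im,(0,130,90),(6,255,255),box); m2,l2=blobs(im,(174,130,90),(180,255,255),box)
    m|=m2; ys,xs=np.nonzero(m); xs=xs+box[0]; ys=ys+box[1]; print(n,len(xs),xs.min(),xs.max(),ys.min(),ys.max(),xs.mean(),ys.mean())
    K=[np.array([xs[ys==y].mean(),y]) for y in sorted(set(ys))]
    print(np.array(K).round(1).tolist())
E
```

```text
Traceback (most recent call last):
cv2.error: OpenCV(4.12.0) :-1: error: (-5:Bad argument) in function 'cornerSubPix'
> Overload resolution failed:
>  - Layout of the output array corners is incompatible with cv::Mat
>  - Expected Ptr<cv::UMat> for argument 'corners'
```

```bash
cat > m.py <<'E'
from h import *
t=cv2.imread('pics/top0.png')[:,:,::-1].copy(); s=cv2.imread('pics/side0.png')[:,:,::-1].copy()
px=np.array([[68,28],[455,95],[425,278],[30,208]])/3.2+[250,195]
px=cv2.cornerSubPix(cv2.cvtColor(t,cv2.COLOR_RGB2GRAY),np.ascontiguousarray(px.astype(np.float32).reshape(-1,1,2)),(3,3),(-1,-1),(3,50,.01))[:,0]
print(px)
w=np.array([plane('top',p,18)[:2] for p in px]); print(w.round(1))
j=np.array([[85,180],[85,-180],[-85,-180],[-85,180]])
c=w.mean(0); H=(j.T@(w-c)); yaw=np.arctan2(H[0,1]-H[1,0],H[0,0]+H[1,1]); Rm=np.array([[np.cos(yaw),-np.sin(yaw)],[np.sin(yaw),np.cos(yaw)]])
print('centre',c,'yaw',yaw,'resid',(w-c-j@Rm.T).round(1).tolist())
def J(p): return np.r_[Rm.T@(p[:2]-c),p[2]].round(1)
bt=blobs(t,(100,120,40),(125,255,255),(262,220,285,255)); bs=blobs(s,(100,120,40),(125,255,255),(245,255,275,290))
print('blue',bt[1],bs[1])
a=max(bt[1],key=lambda z:z[1][4])[0]; b=max(bs[1],key=lambda z:z[1][4])[0]
p,e=tri(ray('top',a),ray('side',b)); print('tab',p,e,'jig',J(p), 'top@40', J(plane('top',a,44)))
for im,n,box in((t,'top',(285,220,325,255)),(s,'side',(280,225,305,265))):
    m,l=blobs(im,(0,130,90),(6,255,255),box); m2,l2=blobs(im,(174,130,90),(180,255,255),box)
    m|=m2; ys,xs=np.nonzero(m); xs=xs+box[0]; ys=ys+box[1]; print(n,len(xs),xs.min(),xs.max(),ys.min(),ys.max(),xs.mean(),ys.mean())
    K=[np.array([xs[ys==y].mean(),y,(ys==y).sum()]) for y in sorted(set(ys))]
    print(np.array(K).round(1).tolist())
E
python3 m.py
```

```text
[[270.33566 203.13913]
 [392.1701  224.77422]
 [381.50836 281.5218 ]
 [258.99606 258.63608]]
[[ 584.9  173.2]
 [ 528.9 -181.5]
 [ 364.8 -151.1]
 [ 422.6  199.1]]
centre [475.29273889   9.92529718] yaw -0.16208572621245917 resid [[-3.3, -0.7], [-1.2, -0.1], [2.4, 2.9], [2.1, -2.2]]
blue [(array([272.20930233, 234.37209302]), array([270, 227,   5,  15,  43]))] [(array([259.51428571, 272.37142857]), array([258, 267,   4,  12,  35]))]
tab [491.38472488 163.46831177  36.69227426] 3.4203202219237183 jig [ -8.9 154.1  36.7] top@40 [-10.2 151.4  44. ]
top 35 299 306 232 239 302.45714285714286 235.34285714285716
[[300.5, 232.0, 2.0], [301.5, 233.0, 4.0], [301.5, 234.0, 6.0], [302.5, 235.0, 6.0], [303.0, 236.0, 7.0], [303.5, 237.0, 6.0], [303.0, 238.0, 3.0], [304.0, 239.0, 1.0]]
side 172 289 298 229 252 293.8546511627907 239.32558139534885
[[292.0, 229.0, 3.0], [294.0, 230.0, 9.0], [293.5, 231.0, 10.0], [293.5, 232.0, 10.0], [293.5, 233.0, 10.0], [293.5, 234.0, 10.0], [293.5, 235.0, 10.0], [293.5, 236.0, 10.0], [294.0, 237.0, 9.0], [293.5, 238.0, 10.0], [293.7, 239.0, 7.0], [293.5, 240.0, 6.0], [294.4, 241.0, 5.0], [294.4, 242.0, 5.0], [294.4, 243.0, 5.0], [294.4, 244.0, 5.0], [294.4, 245.0, 5.0], [294.4, 246.0, 5.0], [294.4, 247.0, 5.0], [294.0, 248.0, 9.0], [294.0, 249.0, 9.0], [294.5, 250.0, 8.0], [294.5, 251.0, 6.0], [294.0, 252.0, 1.0]]
```

Request:
move_arm --moves '[[[-38,-34,-5,0,0,0.13],[-76,-68,-10,0,0,0.26],[-114,-102,-15,0,0,0.39],[-153,-136,-20,0,0,0.52],[-191,-170,-25,0,0,0.65],[-229,-204,-30,0,0,0.78],[-268,-237,-35,0,0,0.91],[-306,-271,-40,0,0,1.04],[-345,-305,-45,0,0,1.17],[-383,-339,-48,0,0,1.3]]]'

```text
time_s: 1.1
eef_pos: [473.4, 130.9, 269.9]
tool_rot: [-0.0, 0.765, 0.644, 0.0]
contact_force: [0.8, 0.6, -0.1]
opening: 86.8
```

Request:
move_arm --moves '[[[0,0,0,0,0,0],[0,0,0,0,0,0],[0,0,0,0,0,0],[0,0,0,0,0,0]]]'

```text
time_s: 1.5
eef_pos: [472.3, 134.6, 269.2]
tool_rot: [-0.0, 0.762, 0.648, -0.0]
contact_force: [-0.7, -0.7, -0.1]
opening: 86.8
```

```bash
python3 - <<'E'
from h import *
o=env.get_obs(); print({k:o[k] for k in('time_s','eef_pos','tool_rot','contact_force','moment','joint_positions')})
np.set_printoptions(suppress=True,precision=3); print(env.get_calibration('wrist'))
print(R.from_quat(o['tool_rot'],scalar_first=True).as_matrix())
im=env.read_camera('wrist'); cv2.imwrite('pics/w1.png',im[:,:,::-1])
E
```

```text
{'time_s': 1.5, 'eef_pos': array([472.32158133, 134.59131449, 269.23728118]), 'tool_rot': array([-2.01725744e-04,  7.61820184e-01,  6.47788423e-01, -3.54247974e-04]), 'contact_force': array([-0.67239087, -0.74062746, -0.13548297]), 'moment': array([-0.02705734,  0.06624181,  0.00565998]), 'joint_positions': array([-0.69139028, -0.05005091,  0.34856851,  1.77166831,  0.01716238,
        1.41779759, -0.50729392])}
{'K': array([[371.648,   0.   , 314.094],
       [  0.   , 371.648, 245.035],
       [  0.   ,   0.   ,   1.   ]]), 'world_from_camera': array([[  0.987,  -0.155,  -0.046, 484.764],
       [ -0.161,  -0.945,  -0.284, 213.436],
       [ -0.   ,   0.288,  -0.958, 432.12 ],
       [  0.   ,   0.   ,   0.   ,   1.   ]])}
[[ 0.161  0.987 -0.001]
 [ 0.987 -0.161 -0.   ]
 [-0.    -0.001 -1.   ]]
```

View pics/w1.png

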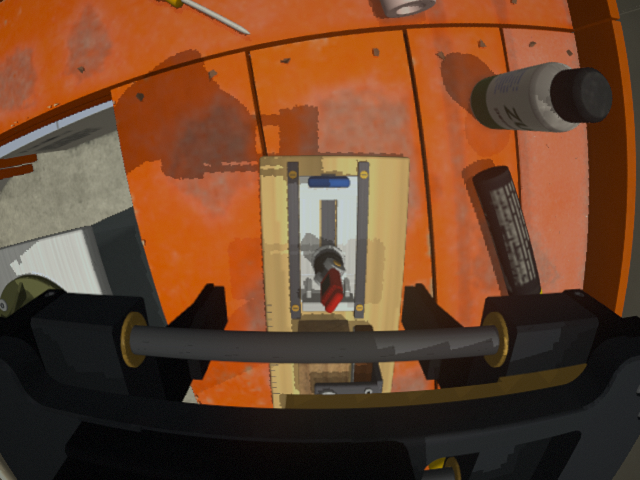

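The wrist view shows the jig aligned with the image. The tab is at (329,182), the rails' end screws at (293,175)/(363,174) and (295,310)/(361,310), the collar at about (329,263), and the lever leans towards the viewer with its tip near (332,303). The base sits off-centre relative to the rails, so I'll use the rails, tab and bolt for x.

```bash
python3 - <<'E'
from h import *
np.set_printoptions(suppress=True,precision=1)
im=cv2.imread('pics/w1.png')[:,:,::-1].copy()
yaw=-.162
Rm=np.array([[np.cos(yaw),-np.sin(yaw)],[np.sin(yaw),np.cos(yaw)]])
P=lambda uv,z: plane('wrist',uv,z)
sc=[P(p,25) for p in((293,175),(363,174),(295,310),(361,310))]
print('screws',np.array(sc)); L=sc[2]-sc[0]; Rr=sc[3]-sc[1]
print('yaw rails',[np.arctan2(v[0],-v[1]) for v in(L,Rr)])
mid=(sc[0]+sc[1]+sc[2]+sc[3])/4
m,l=blobs(im,(100,120,30),(125,255,255),(300,165,360,200),20); print('tab px',l)
tab=P(l[0][0],40); print('tab',tab)
ref=tab.copy()
# jig coords relative to rail mid x
def J(p): return Rm.T@(p[:2]-mid[:2])
print('tab rel railmid',J(tab))
for z in(18,): print('base +y edge rel',[J(P(p,z)) for p in((261,157),(408,157))])
for nm,uv,z in(('collar',(329,264),35),('levertip',(332,303),135),('levertip',(332,303),120),('upright',(328,305),55)): print(nm,z,P(uv,z),J(P(uv,z)))
h=cv2.cvtColor(im,cv2.COLOR_RGB2HSV)[235:325,300:360]; r=((h[...,0]<7)|(h[...,0]>173))&(h[...,1]>130)&(h[...,2]>60)
ys,xs=np.nonzero(r); 
for y in range(ys.min(),ys.max()+1,4): q=xs[ys==y]+300; print(y+235,q.min() if len(q) else'',q.max() if len(q) else'',end='; ')
cv2.imwrite('pics/w1c.png',cv2.resize(im[150:325,255:415,::-1],None,fx=3.4,fy=3.4,interpolation=cv2.INTER_CUBIC))
E
```

```text
screws [[455.3 175.4  25. ]
 [531.5 164.4  25. ]
 [428.7  14.6  25. ]
 [508.5   1.1  25. ]]
yaw rails [np.float64(-0.16366598218199105), np.float64(-0.13966442294323725)]
tab px [(array([313.3, 181.9]), array([310, 180,   8,   5,  22])), (array([338.3, 182.2]), array([328, 179,  21,   8, 145]))]
tab [476.3 166.   40. ]
tab rel railmid [-17.   75.3]
base +y edge rel [array([-75.3, 101.3]), array([ 89.8, 102.7])]
collar 35 [478.7  70.6  35. ] [  0.7 -18.4]
levertip 135 [477.4  69.8 135. ] [ -0.4 -19.4]
levertip 120 [477.1  62.6 120. ] [  0.4 -26.6]
upright 55 [470.6  29.5  55. ] [ -0.6 -60.3]
269 331 334; 273 327 338; 277 325 339; 281 330 339; 285 330 340; 289 327 342; 293 324 342; 297 321 342; 301 321 340; 305 324 336; 309 326 333;
```

View pics/w1c.png

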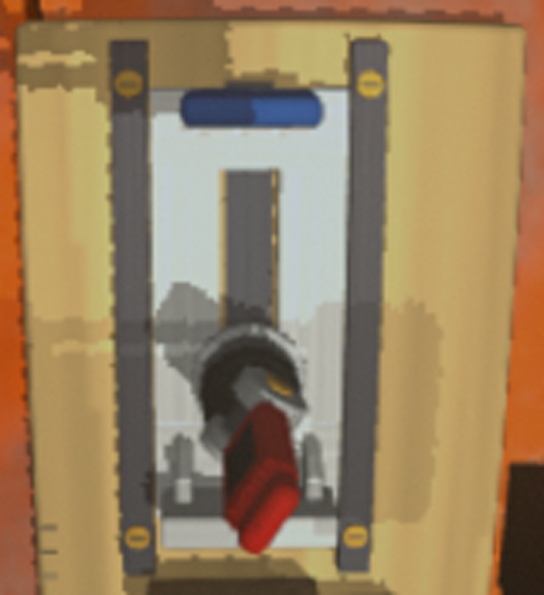

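The origin is about (468.4, 11.5), yaw −0.16, and two methods agree to 1 mm. The bolt axis is at about (478.3, 72.7) and the tab is at jig y≈153.5, so it has about 38 mm to travel. The lever stands at bolt≈0.7 rad. I'll go behind the tab with the fingers closed.

Request:
move_arm --hand 0 --moves '[[[30,8,0,0,0,0],[60,17,0,0,0,0],[60,17,40,0,0,0],[60,17,80,0,0,0],[60,17,120,0,0,0],[60,17,160,0,0,0],[60,17,190,0,0,0],[60,17,215,0,0,0],[60,17,230,0,0,0],[60,17,237,0,0,0]]]'

```text
time_s: 2.55
eef_pos: [497.9, 189.8, 30.6]
tool_rot: [-0.0, 0.762, 0.647, -0.002]
contact_force: [0.1, 0.4, -0.8]
opening: 15.3
```

Request:
move_arm --moves '[[[0,0,0,0,0,0],[0,0,0,0,0,0]]]'

```text
time_s: 2.75
eef_pos: [500.2, 190.0, 33.4]
tool_rot: [0.0, 0.763, 0.647, 0.001]
contact_force: [0.4, -0.4, 0.2]
opening: 2.8
```

```bash
python3 - <<'E'
from h import *
o=env.get_obs(); print({k:o[k] for k in('time_s','eef_pos','tool_rot','contact_force','moment')})
im=env.read_camera('wrist'); cv2.imwrite('pics/w2.png',im[:,:,::-1])
E
```

```text
{'time_s': 2.75, 'eef_pos': array([500.16466413, 189.99154147,  33.4089777 ]), 'tool_rot': array([1.19284827e-04, 7.62664202e-01, 6.46794339e-01, 6.19758606e-04]), 'contact_force': array([ 0.42179102, -0.37298317,  0.15442242]), 'moment': array([-0.09362131,  0.02265466,  0.02857328])}
```

View pics/w2.png

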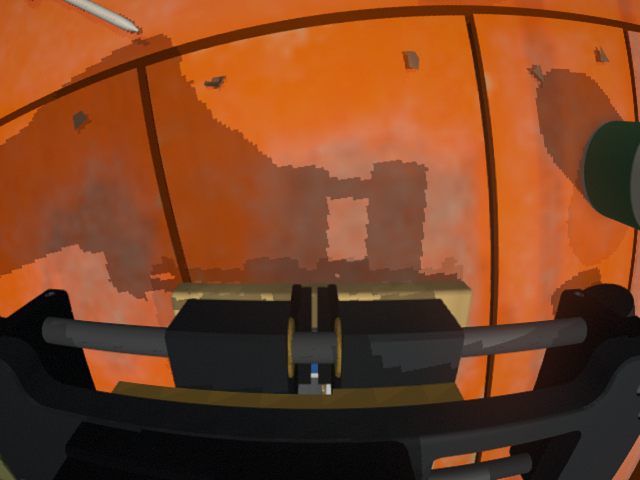

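The fingers are centred behind the tab at (315,365), above the base's +y edge. Now a gentle push.

Request:
move_arm --moves '[[[-3,0,0,0,0,0],[-6,0,0,0,0,0],[-9,0,0,0,0,0],[-12,0,0,0,0,0],[-15,0,0,0,0,0],[-18,0,0,0,0,0],[-21,0,0,0,0,0],[-24,0,0,0,0,0]]]'

```text
time_s: 3.6
eef_pos: [496.1, 166.1, 33.0]
tool_rot: [-0.0, 0.763, 0.647, 0.001]
contact_force: [0.9, 3.7, 1.6]
opening: 0.5
```

Request:
move_arm --moves '[[[-3,0,0,0,0,0],[-6,0,0,0,0,0],[-9,0,0,0,0,0],[-12,0,0,0,0,0],[-14,0,0,0,0,0],[-16,0,0,0,0,0],[-18,0,0,0,0,0],[-18,0,0,0,0,0]]]'

```text
time_s: 4.4
eef_pos: [493.1, 148.1, 33.0]
tool_rot: [-0.0, 0.763, 0.646, 0.001]
contact_force: [1.3, 4.4, 3.6]
opening: 0.3
```

```bash
cat > st.py <<'E'
from h import *
np.set_printoptions(suppress=True,precision=2)
O=np.array([468.4,11.5]); yaw=-.16
Rm=np.array([[np.cos(yaw),-np.sin(yaw)],[np.sin(yaw),np.cos(yaw)]])
o=env.get_obs(); M=R.from_quat(o['tool_rot'],scalar_first=True).as_matrix()
print('t',o['time_s'],'jig',Rm.T@(o['eef_pos'][:2]-O),'z',o['eef_pos'][2],'F_jig',Rm.T@o['contact_force'][:2],o['contact_force'][2],'M',o['moment'],'open',o['opening'],'tool y ang in jig',np.arctan2(M[1,1],M[0,1])-yaw,'q7',o['joint_positions'][6])
E
python3 st.py; python3 -c "
from h import *
cv2.imwrite('pics/top1.png',cv2.resize(env.read_camera('top')[195:290,250:410,::-1],None,fx=5,fy=5,interpolation=cv2.INTER_CUBIC))"
```

```text
t 4.4 jig [  2.62 138.77] z 32.96262902644617 F_jig [0.55 4.57] 3.559948445449021 M [ 1.06 -0.11 -0.02] open 0.26089985937096183 tool y ang in jig -0.005035944437119272 q7 -0.4300872316613109
```

Request:
move_arm --moves '[[[-1.5,0,0,0,0,0],[-3,0,0,0,0,0],[-4.5,0,0,0,0,0],[-5,0,0,0,0,0]]]'

```text
time_s: 4.85
eef_pos: [492.4, 143.5, 33.0]
tool_rot: [-0.0, 0.763, 0.647, 0.001]
contact_force: [1.4, 6.0, 3.1]
opening: 0.6
```

Request:
move_arm --moves '[[[-1,0,0,0,0,0],[-2,0,0,0,0,0],[-2,0,0,0,0,0]]]'

```text
time_s: 5.15
eef_pos: [492.0, 141.5, 33.0]
tool_rot: [-0.0, 0.763, 0.647, 0.001]
contact_force: [0.9, 5.3, 2.8]
opening: 0.3
```

```bash
python3 st.py
```

```text
t 5.15 jig [  2.56 132.13] z 32.952264592596556 F_jig [0.01 5.4 ] 2.7947396309518777 M [ 1.14 -0.2   0.07] open 0.32718952915394656 tool y ang in jig -0.004714433459367368 q7 -0.418872265723754
```

Request:
move_arm --moves '[[[-0.7,0,0,0,0,0],[-1.4,0,0,0,0,0],[-2,0,0,0,0,0]]]'

```text
time_s: 5.45
eef_pos: [491.9, 140.9, 33.0]
tool_rot: [-0.0, 0.763, 0.647, 0.002]
contact_force: [1.6, 8.6, 1.1]
opening: 0.4
```

Request:
move_arm --moves '[[[-0.7,0,0,0,0,0],[-1.4,0,0,0,0,0],[-2,0,0,0,0,0]]]'

```text
time_s: 5.75
eef_pos: [491.8, 140.8, 33.1]
tool_rot: [-0.001, 0.762, 0.647, 0.003]
contact_force: [3.3, 12.4, -0.7]
opening: 0.4
```

```bash
python3 st.py
```

```text
t 5.75 jig [  2.54 131.41] z 33.07103920790644 F_jig [ 1.25 12.77] -0.7253325201403552 M [ 2.85 -0.6   0.  ] open 0.4088613109781045 tool y ang in jig -0.0033626574896153116 q7 -0.41242434050870086
```

It stalled at y≈131.4 while the force rose to 12.8 N, so the block is trapped. I'll back off, lift, and look straight down at the lever with a block check.

Request:
move_arm --hand 50 --moves '[[[10,0,0,0,0,0],[30,0,0,0,0,0],[30,0,-40,0,0,0],[30,0,-80,0,0,0],[30,0,-120,0,0,0],[10,0,-150,0,0,0],[-30,-2,-152,0,0,0],[-70,-2,-152,0,0,0],[-110,-2,-152,0,0,0],[-145,-2,-152,0,0,0]]]'

```text
time_s: 6.75
eef_pos: [463.1, -9.7, 183.6]
tool_rot: [-0.0, 0.764, 0.645, -0.002]
contact_force: [-0.3, 0.4, -0.2]
opening: 50.1
```

Request:
move_arm --moves '[[[0,0,0,0,0,0],[0,0,0,0,0,0],[0,0,0,0,0,0]]]'

```text
time_s: 7.05
eef_pos: [464.7, -5.3, 184.1]
tool_rot: [-0.0, 0.763, 0.647, -0.001]
contact_force: [0.1, 0.4, 0.6]
opening: 49.9
```

```bash
python3 st.py; python3 - <<'E'
from h import *
w=env.read_camera('wrist'); cv2.imwrite('pics/w3.png',w[:,:,::-1])
t=env.read_camera('side'); cv2.imwrite('pics/side1.png',t[:,:,::-1])
a=cv2.resize(w[40:280,200:440,::-1],(600,600)); b=cv2.resize(t[210:330,240:280+0,::-1],(200,600)); cv2.imwrite('pics/w3c.png',np.hstack([a,cv2.resize(t[215:305,240:270,::-1],(200,600))]))
E
```

```text
t 7.05 jig [ -1.   -17.18] z 184.05111538269924 F_jig [-0.01  0.43] 0.5998261674178457 M [-0.02  0.06 -0.02] open 49.94567750432444 tool y ang in jig -0.004179102775971527 q7 -0.23969917684395456
```

View pics/w3.png

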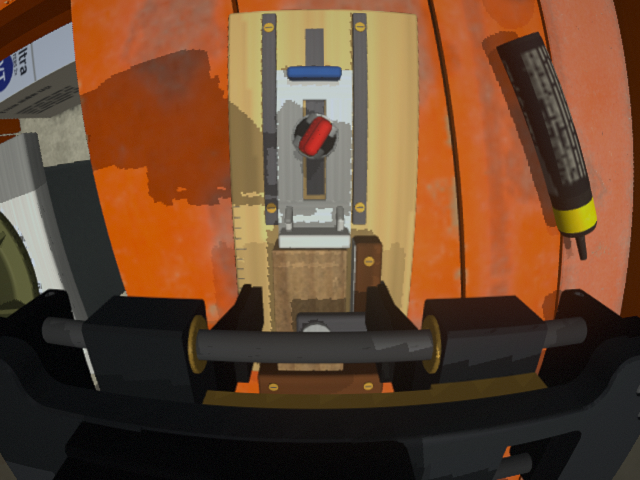

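The stop (upright at (314,242)) touches the block, and the block touches the end fence at (315,382). The lever is seen end-on at (316,134). Next I'll measure its angle, bolt centre and tab.

```bash
cat > lev.py <<'E'
from h import *
import sys
np.set_printoptions(suppress=True,precision=2)
O=np.array([468.4,11.5]); yaw=-.16
Rm=np.array([[np.cos(yaw),-np.sin(yaw)],[np.sin(yaw),np.cos(yaw)]]); J=lambda p:Rm.T@(p[:2]-O)
im=cv2.imread(sys.argv[1])[:,:,::-1].copy(); x0,y0,x1,y1=map(int,sys.argv[2:6])
h=cv2.cvtColor(im,cv2.COLOR_RGB2HSV)[y0:y1,x0:x1]; r=((h[...,0]<7)|(h[...,0]>173))&(h[...,1]>130)&(h[...,2]>60)
ys,xs=np.nonzero(r); pts=np.c_[xs+x0,ys+y0].astype(np.float32)
box=cv2.minAreaRect(pts); print(box,len(pts))
for z in(135,142):
    c=J(plane('wrist',box[0],z)); bp=[J(plane('wrist',p,z)) for p in cv2.boxPoints(box)]
    e=[bp[1]-bp[0],bp[2]-bp[1]]; l=max(e,key=np.linalg.norm)
    if l[1]<0:l=-l
    print(z,'c',c,'edges',[np.linalg.norm(v) for v in e],'broad dir atan2(x,y)=bolt',np.arctan2(l[0],l[1]))
E
python3 lev.py pics/w3.png 290 100 345 165; python3 - <<'E'
from h import *
O=np.array([468.4,11.5]); yaw=-.16
Rm=np.array([[np.cos(yaw),-np.sin(yaw)],[np.sin(yaw),np.cos(yaw)]]); J=lambda p:(Rm.T@(p[:2]-O)).round(1)
P=lambda uv,z:J(plane('wrist',uv,z))
print('rail ends',[P(p,25) for p in((269,27),(360,27),(271,208),(359,208))],'base',[P(p,18) for p in((229,13),(416,14))])
print('tab',P((314,72),46),'collar',P((315,136),36),'upright top',P((314,236),60),'fence top',P((315,373),64))
im=cv2.imread('pics/w3.png'); cv2.imwrite('pics/w3l.png',cv2.resize(im[95:175,275:355],None,fx=7,fy=7,interpolation=cv2.INTER_CUBIC))
E
```

```text
((314.8382263183594, 136.10296630859375), (21.09432601928711, 39.444671630859375), 30.963754653930664) 768
135 c [-0.53 63.45] edges [np.float64(22.41530001504614), np.float64(11.869213446279755)] broad dir atan2(x,y)=bolt 0.5399626569926826
142 c [-0.54 63.44] edges [np.float64(21.6752615085496), np.float64(11.477352753530724)] broad dir atan2(x,y)=bolt 0.5399626569926808
rail ends [array([-39.3, 162. ]), array([ 38.8, 161.7]), array([-39.4,   0.7]), array([38.5,  0.5])] base [array([-76.5, 180.8]), array([ 91.1, 180.8])]
tab [ -0.9 116. ] collar [-0.2 63.6] upright top [ -1.3 -15.6] fence top [  -0.9 -146. ]
```

View pics/w3l.png

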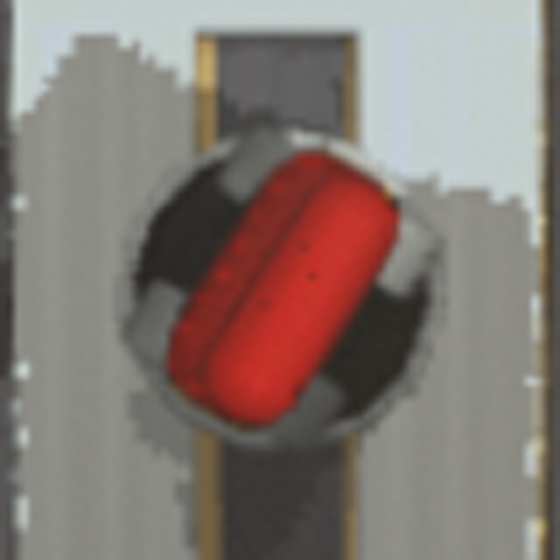

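The jig frame checks out to about 1 mm: tab at y≈116, base edge at 180.8, lever axis at (−0.5, 63.4). The bolt is at ≈0.54 rad with the inlay on the −x side. I'll turn the tool +0.536 and descend over the lever.

Request:
move_arm --moves '[[[25,0,0,0,0,0.134],[50,0,0,0,0,0.268],[70,0.3,0,0,0,0.402],[80,0.4,0,0,0,0.536],[80,0.4,0,0,0,0.536],[80,0.4,20,0,0,0.536],[80,0.4,40,0,0,0.536],[80,0.4,60,0,0,0.536],[80,0.4,75,0,0,0.536],[80,0.4,84,0,0,0.536]]]'

```text
time_s: 8.15
eef_pos: [477.8, 72.5, 99.2]
tool_rot: [0.0, 0.906, 0.423, -0.001]
contact_force: [0.2, 0.4, 0.1]
opening: 50.2
```

Request:
move_arm --moves '[[[0,0,0,0,0,0],[0,0,0,0,0,0]]]'

```text
time_s: 8.35
eef_pos: [479.1, 73.0, 101.1]
tool_rot: [0.0, 0.907, 0.422, 0.0]
contact_force: [0.8, 0.5, -0.5]
opening: 50.1
```

```bash
python3 st.py; python3 - <<'E'
from h import *
w=env.read_camera('wrist'); t=env.read_camera('side')
cv2.imwrite('pics/w4.png',np.hstack([cv2.resize(w[230:400,210:430,::-1],(480,371)),cv2.resize(t[195:300,235:335,::-1],(320,371))]))
E
```

```text
t 8.35 jig [ 0.76 62.44] z 101.12766370941515 F_jig [0.73 0.58] -0.4586848821079008 M [-0.05  0.14  0.02] open 50.10606691821974 tool y ang in jig -0.5400080746278694 q7 -0.8781610837113673
```

View pics/w4.png

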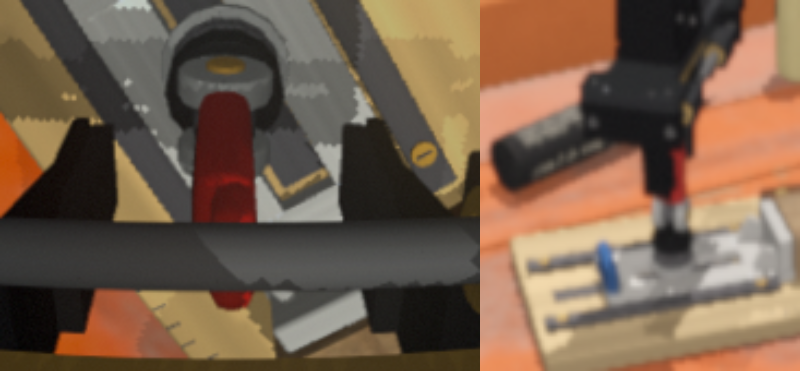

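The lever sits midway between the fingers (lever centre 228, fingers 115–345 in the crop), with its faces parallel to the pads. Closing.

Request:
move_arm --hand 0 --moves '[[[0,0,0,0,0,0],[0,0,0,0,0,0],[0,0,0,0,0,0],[0,0,0,0,0,0],[0,0,0,0,0,0]]]'

```text
time_s: 8.95
eef_pos: [478.7, 73.2, 100.7]
tool_rot: [-0.0, 0.907, 0.421, 0.0]
contact_force: [-0.6, 0.1, 0.7]
opening: 18.0
```

```bash
python3 st.py
```

```text
t 8.95 jig [ 0.39 62.53] z 100.69506365356303 F_jig [-0.57  0.05] 0.6615503777933958 M [-0.11  0.1   0.04] open 17.966206268002328 tool y ang in jig -0.5409262200134378 q7 -0.8791786950425511
```

Request:
move_arm --moves '[[[0,0,0,0,0,0.06],[0,0,0,0,0,0.12],[0,0,0,0,0,0.18],[0,0,0,0,0,0.24],[0,0,0,0,0,0.3]]]'

```text
time_s: 9.45
eef_pos: [478.5, 73.4, 100.4]
tool_rot: [-0.0, 0.96, 0.28, -0.0]
contact_force: [-0.7, 1.4, -1.4]
opening: 11.8
```

```bash
python3 st.py
```

```text
t 9.45 jig [ 0.07 62.7 ] z 100.44308206340874 F_jig [-0.89  1.23] -1.4035130724001836 M [0.09 0.13 0.05] open 11.81848407135456 tool y ang in jig -0.8431069481523447 q7 -1.1807040249851144
```

Request:
move_arm --moves '[[[0,0,0,0,0,0.07],[0,0,0,0,0,0.14],[0,0,0,0,0,0.21],[0,0,0,0,0,0.28],[0,0,0,0,0,0.35]]]'

```text
time_s: 9.95
eef_pos: [478.5, 73.3, 100.1]
tool_rot: [0.0, 0.994, 0.108, -0.0]
contact_force: [1.7, -0.0, -3.4]
opening: 11.8
```

```bash
python3 st.py
```

```text
t 9.95 jig [ 0.11 62.58] z 100.13714488417159 F_jig [1.68 0.25] -3.3698413830449323 M [ 0.07 -0.13  0.07] open 11.810590424981175 tool y ang in jig -1.1935484249923396 q7 -1.5301804460024755
```

Request:
move_arm --moves '[[[0,0,0,0,0,0.05],[0,0,0,0,0,0.1],[0,0,0,0,0,0.15],[0,0,0,0,0,0.2],[0,0,0,0,0,0.2]]]'

```text
time_s: 10.45
eef_pos: [478.4, 73.2, 100.0]
tool_rot: [0.0, 1.0, 0.01, -0.0]
contact_force: [0.7, -0.5, -5.0]
opening: 11.7
```

```bash
python3 st.py
```

```text
t 10.45 jig [ 0.09 62.5 ] z 100.00353967451031 F_jig [ 0.8  -0.42] -4.9732500755481865 M [ 0.11 -0.21 -0.07] open 11.748103944294892 tool y ang in jig -1.3910108622847832 q7 -1.7269956782753295
```

Request:
move_arm --moves '[[[0,0,0,0,0,0.05],[0,0,0,0,0,0.1],[0,0,0,0,0,0.15],[0,0,0,0,0,0.2],[0,0,0,0,0,0.2]]]'

```text
time_s: 10.95
eef_pos: [478.4, 73.1, 99.9]
tool_rot: [0.0, 0.996, -0.089, -0.0]
contact_force: [1.5, 0.3, -7.7]
opening: 11.4
```

```bash
python3 st.py
```

```text
t 10.95 jig [ 0.08 62.41] z 99.87852497667693 F_jig [1.4  0.58] -7.74564079447568 M [ 0.11 -0.4  -0.06] open 11.436727622633228 tool y ang in jig -1.5899912008942414 q7 -1.9253917779396788
```

Request:
move_arm --moves '[[[0,0,0.5,0,0,0],[0,0,1,0,0,0.05],[0,0,1.1,0,0,0.1],[0,0,1.2,0,0,0.15]]]'

```text
time_s: 11.35
eef_pos: [478.5, 73.0, 99.6]
tool_rot: [0.0, 0.986, -0.165, -0.0]
contact_force: [1.6, -0.6, -2.6]
opening: 11.7
```

```bash
python3 st.py
```

```text
t 11.35 jig [ 0.21 62.37] z 99.62336855521828 F_jig [ 1.65 -0.37] -2.6270913789474126 M [-0.02  0.15  0.1 ] open 11.652568819786216 tool y ang in jig -1.7412993820144993 q7 -2.075525326220362
```

Request:
move_arm --moves '[[[0,0,0,0,0,0.05],[0,0,0.1,0,0,0.1],[0,0,0.15,0,0,0.15],[0,0,0.2,0,0,0.2]]]'

```text
time_s: 11.75
eef_pos: [478.5, 72.9, 99.4]
tool_rot: [0.0, 0.965, -0.262, -0.0]
contact_force: [0.8, -0.4, -3.6]
opening: 12.1
```

```bash
python3 st.py
```

```text
t 11.75 jig [ 0.18 62.27] z 99.40233645449489 F_jig [ 0.87 -0.28] -3.574666932660785 M [-0.06  0.15  0.05] open 12.118859478867343 tool y ang in jig -1.9413146310264973 q7 -2.2748067538048704
```

Request:
move_arm --moves '[[[0,0,0,0,0,0.05],[0,0,0.1,0,0,0.1],[0,0,0.15,0,0,0.15],[0,0,0.2,0,0,0.2]]]'

```text
time_s: 12.15
eef_pos: [478.5, 72.9, 99.2]
tool_rot: [0.0, 0.934, -0.357, -0.0]
contact_force: [-0.2, -0.7, -2.9]
opening: 12.1
```

```bash
python3 st.py
```

```text
t 12.15 jig [ 0.17 62.23] z 99.22732127068521 F_jig [-0.07 -0.74] -2.894176061991135 M [-0.1   0.2   0.04] open 12.141801145092106 tool y ang in jig -2.141334302055801 q7 -2.4740950726069473
```

Still free after about 1.6 rad. q7 is nearing its limit, so I'll regrip with a half turn, fingers open around the lever.

Request:
move_arm --hand 50 --moves '[[[0,0,0,0,0,0],[0,0,0,0,0,0],[0,0,0,0,0,0],[0,0,0,0,0,0],[0,0,0,0,0,-0.14],[0,0,0,0,0,-0.28],[0,0,0,0,0,-0.42],[0,0,0,0,0,-0.56],[0,0,0,0,0,-0.7],[0,0,0,0,0,-0.84]]]'

```text
time_s: 13.15
eef_pos: [478.8, 73.2, 99.2]
tool_rot: [-0.0, 0.998, 0.058, 0.0]
contact_force: [0.4, 0.4, 0.5]
opening: 49.8
```

Request:
move_arm --moves '[[[0,0,0,0,0,-0.145],[0,0,0,0,0,-0.29],[0,0,0,0,0,-0.435],[0,0,0,0,0,-0.58],[0,0,0,0,0,-0.725],[0,0,0,0,0,-0.87],[0,0,0,0,0,-1.01],[0,0,0,0,0,-1.15],[0,0,0,0,0,-1.15]]]'

```text
time_s: 14.05
eef_pos: [478.8, 73.2, 99.1]
tool_rot: [-0.0, 0.808, 0.589, 0.0]
contact_force: [0.3, -0.4, -0.5]
opening: 49.7
```

Request:
move_arm --moves '[[[0,0,0,0,0,-0.145],[0,0,0,0,0,-0.29],[0,0,0,0,0,-0.435],[0,0,0,0,0,-0.58],[0,0,0,0,0,-0.725],[0,0,0,0,0,-0.87],[0,0,0,0,0,-1.01],[0,0,0,0,0,-1.15],[0,0,0,0,0,-1.15]]]'

```text
time_s: 14.95
eef_pos: [478.8, 73.2, 99.1]
tool_rot: [0.0, 0.359, 0.933, 0.0]
contact_force: [-0.9, 0.0, -0.6]
opening: 49.9
```

```bash
python3 st.py; python3 - <<'E'
from h import *
w=env.read_camera('wrist'); t=env.read_camera('side')
cv2.imwrite('pics/w5.png',np.hstack([cv2.resize(w[230:400,210:430,::-1],(480,371)),cv2.resize(t[195:300,235:335,::-1],(320,371))]))
E
```

```text
t 14.95 jig [ 0.47 62.53] z 99.12618198789805 F_jig [-0.89 -0.12] -0.5770930884395856 M [0.01 0.04 0.  ] open 49.87935982263258 tool y ang in jig 0.9966153217607018 q7 0.6548054541350958
```

View pics/w5.png

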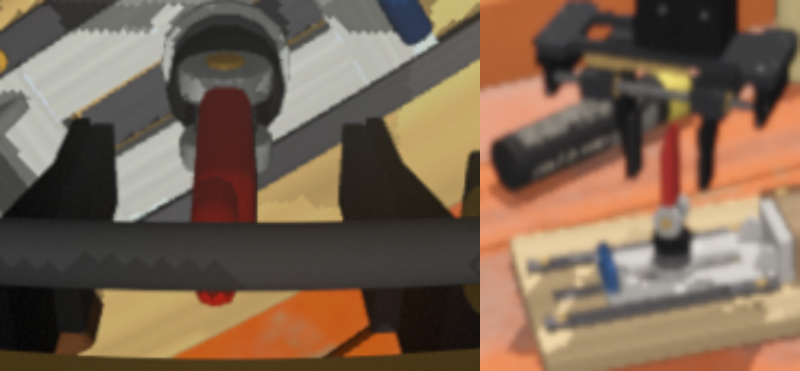

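The lever is still upright and square between the fingers. I'll regrip, fully closing this time, and keep turning.

Request:
move_arm --hand 0 --moves '[[[0,0,0,0,0,0],[0,0,0,0,0,0],[0,0,0,0,0,0],[0,0,0,0,0,0],[0,0,0,0,0,0],[0,0,0,0,0,0],[0,0,0,0,0,0],[0,0,0,0,0,0]]]'

```text
time_s: 15.85
eef_pos: [478.6, 72.9, 99.1]
tool_rot: [-0.0, 0.358, 0.934, -0.0]
contact_force: [-1.9, -1.1, 1.3]
opening: 11.4
```

Request:
move_arm --moves '[[[0,0,0,0,0,0.05],[0,0,0.1,0,0,0.1],[0,0,0.15,0,0,0.15],[0,0,0.2,0,0,0.2]]]'

```text
time_s: 16.25
eef_pos: [478.6, 72.9, 98.9]
tool_rot: [-0.0, 0.45, 0.893, -0.0]
contact_force: [-0.8, -1.5, 0.7]
opening: 11.8
```

```bash
python3 st.py
```

```text
t 16.25 jig [ 0.27 62.25] z 98.87250201513302 F_jig [-0.57 -1.59] 0.6640523280204832 M [-0.26  0.22  0.02] open 11.802220181014421 tool y ang in jig 0.7969435947148304 q7 0.4557631154766086
```

Request:
move_arm --moves '[[[0,0,0,0,0,0.05],[0,0,0.1,0,0,0.1],[0,0,0.15,0,0,0.15],[0,0,0.2,0,0,0.2]]]'

```text
time_s: 16.65
eef_pos: [478.5, 72.8, 98.7]
tool_rot: [-0.0, 0.537, 0.844, -0.0]
contact_force: [-1.4, -1.0, 2.1]
opening: 11.7
```

```bash
python3 st.py
```

```text
t 16.65 jig [ 0.23 62.14] z 98.66450378836836 F_jig [-1.18 -1.25] 2.0828220795793135 M [-0.28  0.3   0.05] open 11.740189085448403 tool y ang in jig 0.5968668013157206 q7 0.2564102503064512
```

Request:
move_arm --moves '[[[0,0,0,0,0,0.05],[0,0,0.1,0,0,0.1],[0,0,0.15,0,0,0.15],[0,0,0.2,0,0,0.2]]]'

```text
time_s: 17.05
eef_pos: [478.4, 72.8, 98.5]
tool_rot: [-0.0, 0.619, 0.786, -0.0]
contact_force: [-1.9, -1.4, 2.0]
opening: 11.7
```

```bash
python3 st.py
```

```text
t 17.05 jig [ 0.14 62.14] z 98.5214161970461 F_jig [-1.61 -1.68] 1.985775080963748 M [-0.43  0.46  0.1 ] open 11.65415312450859 tool y ang in jig 0.3970892467946096 q7 0.05716746563397948
```

Request:
move_arm --moves '[[[0,0,0,0,0,0.04],[0,0,0.1,0,0,0.08],[0,0,0.1,0,0,0.12]]]'

```text
time_s: 17.35
eef_pos: [478.4, 72.8, 98.4]
tool_rot: [-0.0, 0.664, 0.747, -0.0]
contact_force: [-0.9, -1.3, 2.8]
opening: 11.9
```

```bash
python3 st.py
```

```text
t 17.35 jig [ 0.11 62.09] z 98.43978810458242 F_jig [-0.72 -1.42] 2.7598420552852363 M [-0.42  0.43  0.15] open 11.923755325883528 tool y ang in jig 0.2774641378758677 q7 -0.06201250396659222
```

Request:
move_arm --moves '[[[0,0,0,0,0,0.04],[0,0,0.1,0,0,0.08],[0,0,0.1,0,0,0.12]]]'

```text
time_s: 17.65
eef_pos: [478.3, 72.7, 98.4]
tool_rot: [-0.0, 0.708, 0.706, -0.001]
contact_force: [-1.6, -1.3, 2.8]
opening: 11.8
```

```bash
python3 st.py
```

```text
t 17.65 jig [ 0.05 62.05] z 98.3603951729203 F_jig [-1.37 -1.52] 2.764867153495169 M [-0.4   0.49  0.13] open 11.77735001015836 tool y ang in jig 0.1575788699186687 q7 -0.1815617879168484
```

Request:
move_arm --moves '[[[0,0,0,0,0,0.02],[0,0,0,0,0,0.04]]]'

```text
time_s: 17.85
eef_pos: [478.4, 72.8, 98.3]
tool_rot: [-0.0, 0.722, 0.692, -0.0]
contact_force: [-2.2, -2.2, 3.9]
opening: 11.6
```

```bash
python3 st.py
```

```text
t 17.85 jig [ 0.07 62.13] z 98.31617636555069 F_jig [-1.78 -2.55] 3.8910897049943056 M [-0.61  0.68  0.16] open 11.623389229515464 tool y ang in jig 0.11838649431163314 q7 -0.2206537217585541
```

Request:
move_arm --moves '[[[0,0,0,0,0,0.02],[0,0,0,0,0,0.04]]]'

```text
time_s: 18.05
eef_pos: [478.4, 72.8, 98.3]
tool_rot: [-0.0, 0.736, 0.677, -0.0]
contact_force: [-3.8, -2.6, 4.1]
opening: 12.0
```

```bash
python3 st.py
```

```text
t 18.05 jig [ 0.13 62.16] z 98.28646274394876 F_jig [-3.29 -3.2 ] 4.1241258772202345 M [-0.69  0.9   0.18] open 11.990912019768972 tool y ang in jig 0.07769918976340097 q7 -0.2611110929956274
```

Torque while moving has risen steadily from about 0.05 to 0.17–0.18 N m (0.10, 0.15, 0.13, 0.16, 0.18), so the collar is snug and I stop here. The bolt is at about 3.06 rad, so the lever folds towards jig −x, which is tool −y. Releasing and lifting clear.

Request:
move_arm --hand 50 --moves '[[[0,0,0,0,0,0],[0,0,0,0,0,0],[0,0,0,0,0,0],[0,0,0,0,0,0],[0,0,0,0,0,0],[0,0,-20,0,0,0],[0,0,-50,0,0,0],[0,0,-80,0,0,0],[0,0,-80,0,0,0]]]'

```text
time_s: 18.95
eef_pos: [481.7, 73.8, 182.5]
tool_rot: [0.002, 0.735, 0.678, 0.004]
contact_force: [-0.3, 0.5, 1.0]
opening: 50.5
```

```bash
python3 st.py
```

```text
t 18.95 jig [ 3.16 63.61] z 182.45458839442125 F_jig [-0.36  0.49] 1.0119847270335993 M [-0.09 -0.   -0.05] open 50.48782782665377 tool y ang in jig 0.07891748515475643 q7 -0.29027928736888226
```

Request:
move_arm --hand 0 --moves '[[[0,20,0,0,0,0],[0,40,0,0,0,0],[0,40,0,0,0,0],[0,40,0,0,0,0],[0,40,20,0,0,0],[0,40,40,0,0,0],[0,40,55,0,0,0],[0,40,60,0,0,0],[0,40,60,0,0,0]]]'

```text
time_s: 19.85
eef_pos: [517.4, 69.9, 117.6]
tool_rot: [-0.001, 0.735, 0.678, -0.001]
contact_force: [-1.6, -0.1, -0.3]
opening: 0.6
```

```bash
python3 st.py; python3 - <<'E'
from h import *
w=env.read_camera('wrist'); t=env.read_camera('side')
cv2.imwrite('pics/w6.png',np.hstack([cv2.resize(w[200:400,210:430,::-1],(440,400)),cv2.resize(t[195:305,235:334,::-1],(360,400))]))
E
```

```text
t 19.85 jig [39.1  65.49] z 117.56414305796628 F_jig [-1.6  -0.32] -0.33924539491368677 M [-0.1   0.03 -0.04] open 0.6292167740472723 tool y ang in jig 0.07922935398613513 q7 -0.21565707339244317
```

View pics/w6.png

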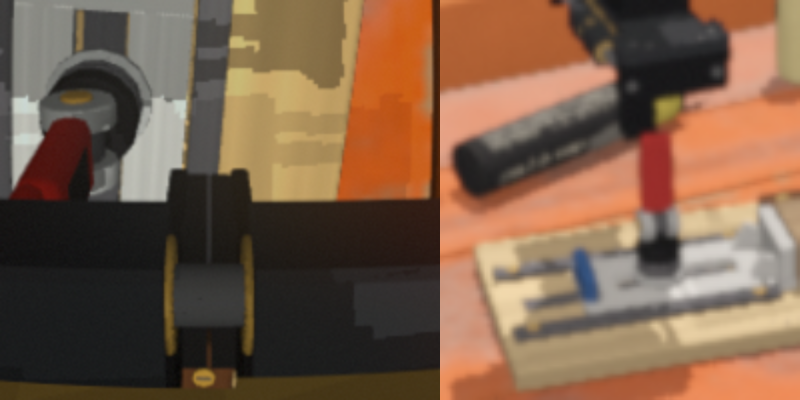

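The lever is upright with its plain red face to the robot, so the inlay faces +x, where the closed fingers now stand clear of it. I'll fold towards −x, starting with the first part of the arc.

Request:
move_arm --moves '[[[0,-10,0,0,0,0],[0,-18,0,0,0,0],[0,-25,0,0,0,0],[0,-30,0,0,0,0],[0,-34.5,0,0,0,0],[0,-39,0.5,0,0,0],[0,-44,1.5,0,0,0],[0,-48,3,0,0,0],[0,-52.5,5,0,0,0]]]'

```text
time_s: 20.85
eef_pos: [466.7, 74.3, 114.1]
tool_rot: [0.0, 0.735, 0.678, 0.001]
contact_force: [3.0, -0.6, 6.4]
opening: 0.3
```

```bash
python3 st.py
```

```text
t 20.85 jig [-11.67  61.69] z 114.1075746451071 F_jig [ 3.06 -0.16] 6.4345631594881185 M [-0.27 -0.49  0.01] open 0.2757750503015505 tool y ang in jig 0.07886775534557805 q7 -0.2847417194297395
```

Request:
move_arm --moves '[[[0,-4.5,2,0,0,0],[0,-8,5,0,0,0],[0,-11.5,8,0,0,0],[0,-15,11.5,0,0,0],[0,-17.5,15.5,0,0,0],[0,-20,19.5,0,0,0],[0,-22,23.5,0,0,0],[0,-24,28,0,0,0]]]'

```text
time_s: 21.65
eef_pos: [440.7, 76.2, 85.1]
tool_rot: [-0.001, 0.735, 0.678, -0.001]
contact_force: [-0.6, -0.5, 5.9]
opening: 0.3
```

```bash
python3 st.py
```

```text
t 21.65 jig [-37.7   59.49] z 85.1079508930018 F_jig [-0.54 -0.55] 5.877470751292735 M [-0.22  0.11  0.01] open 0.30738524188226235 tool y ang in jig 0.07911533880770293 q7 -0.3065870979542551
```

Request:
move_arm --moves '[[[0,-0.5,2,0,0,0],[0,-1,4,0,0,0],[0,-1,6,0,0,0],[0,-1,7,0,0,0],[0,-1,7,0,0,0]]]'

```text
time_s: 22.15
eef_pos: [439.0, 76.3, 77.7]
tool_rot: [-0.002, 0.735, 0.678, -0.002]
contact_force: [-1.7, -0.7, 5.3]
opening: 0.5
```

```bash
python3 st.py
```

```text
t 22.15 jig [-39.36  59.29] z 77.72315986709151 F_jig [-1.53 -0.98] 5.323267247434508 M [-0.11  0.39 -0.01] open 0.5240072129887768 tool y ang in jig 0.07914124518235756 q7 -0.3043164816292875
```

Request:
move_arm --moves '[[[0,0,1,0,0,0],[0,0,2,0,0,0],[0,0,3,0,0,0]]]'

```text
time_s: 22.45
eef_pos: [438.7, 76.5, 76.6]
tool_rot: [-0.002, 0.735, 0.678, -0.002]
contact_force: [-10.3, -2.3, 26.8]
opening: 0.4
```

Request:
move_arm --moves '[[[0,0,0.7,0,0,0],[0,0,1.4,0,0,0],[0,0,2,0,0,0]]]'

```text
time_s: 22.75
eef_pos: [438.6, 76.7, 76.1]
tool_rot: [-0.003, 0.735, 0.678, -0.002]
contact_force: [-14.7, -2.5, 38.2]
opening: 0.4
```

```bash
python3 st.py
```

```text
t 22.75 jig [-39.81  59.6 ] z 76.11985945948732 F_jig [-14.12  -4.84] 38.18777058803122 M [-0.67  3.51 -0.01] open 0.4206938222150916 tool y ang in jig 0.07899883627724272 q7 -0.30161638030191046
```

Hard stop at z≈76: force jumped from 5 to 38 N within about 1.6 mm. I'll lift off and check from above.

Request:
move_arm --moves '[[[0,0,-10,0,0,0],[0,0,-40,0,0,0],[0,0,-75,0,0,0],[0,0,-110,0,0,0],[-40,20,-115,0,0,0],[-80,38,-115,0,0,0],[-80,38,-115,0,0,0],[-80,38,-115,0,0,0]]]'

```text
time_s: 23.55
eef_pos: [471.0, -7.1, 187.1]
tool_rot: [-0.002, 0.736, 0.677, -0.001]
contact_force: [-0.5, 0.6, 0.2]
opening: 0.5
```

```bash
python3 st.py; python3 - <<'E'
from h import *
w=env.read_camera('wrist'); t=env.read_camera('side'); cv2.imwrite('pics/w7full.png',w[:,:,::-1])
print(env.get_calibration('wrist')['world_from_camera'].round(3).tolist())
cv2.imwrite('pics/w7.png',np.hstack([cv2.resize(w[20:400,210:430,::-1],(320,553)),cv2.resize(t[215:305,240:400,::-1],(480,270)) if 0 else cv2.copyMakeBorder(cv2.resize(t[215:305,240:400,::-1],(480,270)),0,283,0,0,cv2.BORDER_CONSTANT)]))
E
```

```text
t 23.55 jig [  5.56 -17.93] z 187.13408544109186 F_jig [-0.63  0.49] 0.24411752610705295 M [-0.05  0.14  0.03] open 0.530206066023381 tool y ang in jig 0.07657702036640031 q7 -0.14425049502288945
[[0.997, -0.076, -0.026, 477.713], [-0.08, -0.955, -0.286, 74.14], [-0.003, 0.287, -0.958, 350.125], [0.0, 0.0, 0.0, 1.0]]
```

View pics/w7.png

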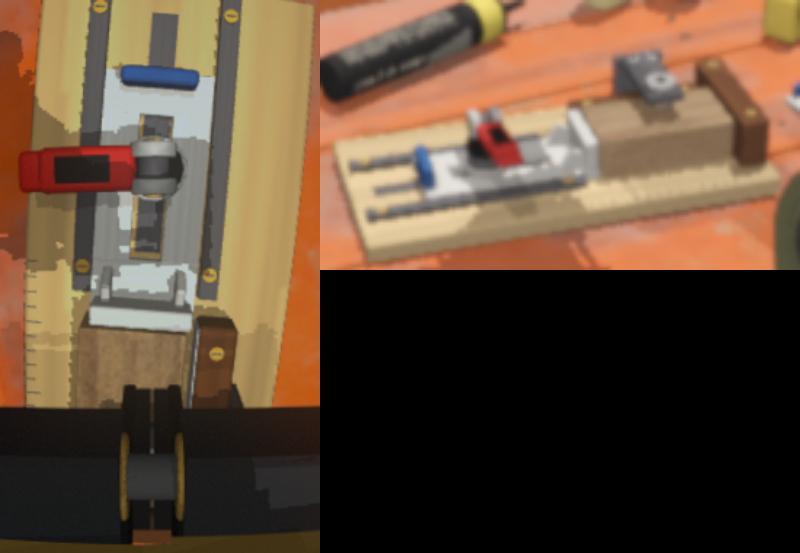

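The wrist view shows the lever lying level towards −x with its inlay up at (80,168), and the stop's upright (140,312) hard against the block. The side view shows the lever down and the block between the stop and the end fence. One last number on the tab, then I hand in.

```bash
python3 - <<'E'
from h import *
O=np.array([468.4,11.5]); yaw=-.16
Rm=np.array([[np.cos(yaw),-np.sin(yaw)],[np.sin(yaw),np.cos(yaw)]])
for uv in((320,73),): print('tab jig',Rm.T@(plane('wrist',uv,46)[:2]-O))
a,b=plane('wrist',(225,137),73),plane('wrist',(317,135),73); print('lever tip to axis',np.linalg.norm(a-b))
env.close_job(); print('closed',env.get_obs()['time_s'])
E
```

```text
tab jig [ -1.06931104 116.1710077 ]
lever tip to axis 68.90709653403978
the job is handed in; nothing more can be done
the job is handed in; nothing more can be done
```

The block is locked in the jig and the job is handed in, at about 24 s of the 72 s allowed. My last checks agreed with each other.

- **Stop:** I pushed it by the blue tab with closed fingers at about 5 N. It stalled when the block met the end fence, and I backed off at 12.8 N. The tab measured y≈116 mm right after the push and 116.2 mm at the end. The expected value is 115, and my jig frame reads about 1 mm high.
- **Bolt:** I turned it about 2.5 rad clockwise with the lever upright, in two grips. It turned freely at about 0.05 N m. I stopped once the readings had climbed through 0.10, 0.15, 0.13 and 0.16 to 0.18 N m. These readings are noisy by about 0.03 N m, so snug was judged from the rise rather than from any one value.
- **Lever:** I folded it towards the jig's −x side until the force jumped from 5 to 38 N at the hard stop. I had meant to stop nearer 20 N. That press was through the fingertips. From above, the tip lies 69 mm from the axis against the nominal 70, so it is level.

Nothing else on the bench was touched, and the gripper was well clear at hand-in. I viewed 12 pictures, two over the budget of 10.

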